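# Shut the row of small-parts boxes with a stroke of the fingertips

## Task

Picking is done: starting at the hinge end of the row of five joined small-parts boxes, run your closed fingertips lightly along the row to its other end so that the lids fold down one after another and all five are left fully shut. Do not lift the row or shove it along the bench, do not press hard on it, and leave the larger single box standing open and everything else where it is.

Things in the scene. Friction and masses are not known exactly. Their poses are not given: they have to be found in the camera images.
- row: Row of five black flip-lid boxes (each 44 mm along the row, 58 across, 26 high, 46 mm pitch) on one steel base bar, 238 x 66 mm, with rubber feet; loose, about 1.1 kg. Origin: centre of its underside, on the bench. y: along the row from box 1 to box 5 (box centres at -92, -46, 0, 46, 92 mm); z up. Box rims are 34 mm above the bench, tops of the shut lids 37.5 mm.
- row_start (a point): Middle of the hinge of lid 1: the hinge end of the row (y = -113.5 mm in the row's frame), 36 mm above the bench. Each lid is hinged along the edge of its box that faces this end, so every lid shuts away from this end, towards row_end
- row_end (a point): Middle of the free edge of lid 5 when shut: the other end of the row (y = +113 mm in the row's frame), 36 mm above the bench
- lid1 (a joint): Lid of box 1: grey plate, 56 mm across the row x 41.5 x 3 mm; hinge axis 21.5 mm to -y of its box's centre, 36 mm above the bench. Angle in rad: 0 = shut, 1.57 = upright, up to 1.95 = leaning back over the hinge (starts 1.25 to 1.9). Friction hinge: it stays where it is left; about 0.2 N at its free edge turns it
- lid2 (a joint): Lid of box 2, the same as lid 1
- lid3 (a joint): Lid of box 3, the same as lid 1
- lid4 (a joint): Lid of box 4, the same as lid 1
- lid5 (a joint): Lid of box 5, the same as lid 1
- big_box: A separate, larger single flip-lid box of the same make, 75 x 68 x 34 mm, loose, 0.35 kg, still in use, its lid standing open (top of the lid about 100 mm above the bench). Origin: centre of its underside
- big_lid (a joint): Lid of the larger box. 0 = shut, 1.57 = upright (a plate 73 x 65.5 mm, friction hinge along the edge that faces the box's -y)
- adapter: A round steel connector adapter standing upright, 24 mm across its collar, 42 mm tall, loose. Origin: centre of its underside
- driver: A screwdriver lying on the bench. Loose
- bin: An open red plastic bin, 200 x 150 x 85 mm high, loose, 1.4 kg. Origin: centre of its underside

How it is judged:
On the way, in this order (a step that is already met when the one before it is completed fails the run):
1. the fingertips come to the hinge end of the row (grasp point within 80 mm of row_start) (distance between the grasp point and row_start below 0.08 m), for 0.1 s.
2. the fingertips reach the other end (grasp point within 80 mm of row_end), lids 1 to 4 folded below 0.6 rad (distance between the grasp point and row_end below 0.08 m and value of joint each of lid1, lid2, lid3, lid4 below 0.6 rad), for 0.1 s.
At the end, for the whole second after the job is handed in: All five lids of the row are shut (each below 0.1 rad, its free edge less than about 4 mm up), the row stands level at rest within 20 mm of where it was, and the larger box is still open (lid above 1.3 rad) (value of joint each of lid1, lid2, lid3, lid4, lid5 below 0.1 rad and value of joint big_lid above 1.3 rad and distance of row from where it was at the start of the episode below 0.02 m and linear speed of row below 0.01 m/s and angle between row's own z axis and vertical below 0.05 rad); the robot touches nothing.
It fails at once if the row is shoved or lifted more than 20 mm from its place (distance of row from where it was at the start of the episode above 0.02 m).
It fails at once if the row or its lids are pressed harder than 30 N (contact force between any of the arm, the fingers and row above 30 N).
It fails at once if the larger box's lid is closed below 1.3 rad (value of joint big_lid below 1.3 rad).
It fails at once if the larger box, the adapter, the screwdriver or the bin is moved more than 12 mm (distance of any of big_box, adapter, driver, bin from where it was at the start of the episode above 0.012 m).
It also fails if it takes over 38 s, if anything falls off the work surface, if the arm or the gripper's body presses on something with over 40 N, if the wrist force passes 120 N, or if a joint passes its speed limit or range.

## Robot

A 7-joint arm with a two-finger parallel gripper is mounted at the origin on the work surface. World frame = base frame: x ahead of the robot, y to its left, z up, the work surface at z = 0. Lengths are in m, angles in rad, forces in N, time in s.
With the tool pointing down it reaches from about 0.35 to 0.9 m from the base axis. Payload 8.1 kg.
Tool frame: the origin (TCP) lies where the fingers leave the gripper's body, on its centre line; the fingertips stand 66 mm ahead of it and the grasp point (between the pads) lies 47 mm ahead of it (arm.tip_reach is the distance from the TCP to the fingertips, in m); z points along the fingers, y is the direction in which the jaws open and shut (so a half turn about z gives the same grasp; the last joint's range is limited). The gripper opens to 92 mm and grips with 3 to 60 N. Pads are 19 mm wide; open, the fingers measure 130 mm over their backs; the gripper's body (75 mm by 190 mm) begins 47 mm behind the grasp point.
Start: joints at [1.133, 0.434, 0.025, 1.573, -0.012, 1.134, -0.075], TCP at [0.205, -0.59, 0.292] pointing down, gripper open.
Joint ranges: [-2.62, 2.62], [-0.44, 2.09], [-1.27, 1.32], [0.08, 2.57], [-1.32, 4.46], [0.12, 2], [-2.74, 2.74]. Speed limits (rad/s): [2.22, 2.22, 3.01, 3.01, 3.14, 3.14, 3.14].

## Interface

Orientations are given as a rotation vector (axis times angle).
In Python, from cell import arm gives the robot as it stands.
- The arm moves only by the tool carry_out, never from a script. Its argument "plan" is a list of rows, each a list of 5 numbers: the shift along the world's x, y, z in cm, then the turn about the world's z in rad, then the finger opening in cm, from 0 to 9.18. In form: [[tx, ty, tz, spin, fingers], ...]. A call has 1 to 20 rows; each row is the pose to reach, as a shift and turn from the pose measured when the call began; what a row does not reach only later rows make up. A row lasts 1/10 s, in which the tool goes at most 50 mm and 8.59 degrees, less where a joint would pass 70% of its speed; a pose out of reach is approached as far as the arm can. A call with a gripper value outside its range is refused whole. The fingers move at their own pace and stop on an object; "squeeze" is the grip in N (left out, the last holds). Time passes only in rows, so rows that repeat a pose let the fingers close. It gives the time, the measured TCP pose, the force and the opening at its end, in the units of the state.
- arm.observe(): the state, without advancing time (a new reading comes with each control period).
- arm.get_image(name): name is "side" or "top" or "wrist"; returns (picture, depth): 480x640x3 uint8, red, green, blue; 480x640 float32, m along the optical axis (not along the pixel's ray), 0 where there is no reading.
- arm.get_calibration(name): a dict with "intrinsics" (3x3 intrinsics, pixels), "D" ([k1, k2, p1, p2, k3] as OpenCV has them; the pictures are not rectified), "rvec" (rotation vector, rad) and "tvec" (3), from world to camera coordinates, as OpenCV has them; the wrist camera has in their place "tool_from_camera" (4x4, takes a point from camera to tool coordinates, whose origin is the TCP and whose axes are the flange's). Camera axes: x right, y down, z forward; pixel columns grow to the right and rows downward; lengths in m; the calibration is good to about 2 mm. A picture is of the moment at which its call begins: read the wrist's pose just before it. get_calibration takes no time and is no camera call.
- arm.sign_off(): hands the job in, once; it reports no verdict.
The state is a dict: "clock": time; "joints": joint angles; "dq": joint speeds; "joint_efforts": joint torques, N m; "position": TCP position; "ee_rot": TCP orientation; "force": force on the tool from outside, world axes, zero at the start; "ft_torque": the same for the moment, N m; "width": opening from 0.0 (shut) to 1.0 (fully open).
Only numpy, scipy, OpenCV 4.12 (cv2) and the standard library are available. Lean on these libraries where they do the work, as an engineer would, in place of code of your own. Each camera call takes 0.05 s, during which the arm holds its last target. There are 200 camera calls.

## Working session

There is one attempt and no reset: what is moved stays moved. The work goes in short steps, Python scripts to look and compute and a tool call to move; the robot and the scene stay as the last step left them, time stands still between calls to the robot, and variables do not carry over. Pictures are saved under pics/ and viewed, about 8 in all and at most 12, crops included, and the job is handed in when it is done.

Besides the shell and the picture viewer there is one more tool, called after "Emit:" as name(argument=value, ...), one argument or row to a line, values as JSON. carry_out: Moves the arm, as the interface text tells. Its arguments: {"type":"object","properties":{"plan":{"type":"array"},"squeeze":{"type":"number"}},"required":["plan"]}

```bash
mkdir -p pics
cat > h.py <<'E'
import numpy as np, cv2
from cell import arm
def cam(n):
    c=arm.get_calibration(n);K=np.array(c["intrinsics"],float);D=np.array(c["D"],float)
    if n=="wrist":
        s=arm.observe();T=np.eye(4);T[:3,:3]=cv2.Rodrigues(np.array(s["ee_rot"],float))[0];T[:3,3]=s["position"]
        M=T@np.array(c["tool_from_camera"]);return K,D,M[:3,:3],M[:3,3]
    R=cv2.Rodrigues(np.array(c["rvec"],float))[0];return K,D,R.T,-R.T@np.array(c["tvec"],float).ravel()
def cloud(dep,C):
    K,D,R,t=C;h,w=dep.shape
    g=np.stack(np.meshgrid(np.arange(w),np.arange(h)),-1).reshape(-1,1,2).astype(np.float64)
    u=cv2.undistortPoints(g,K,D).reshape(h,w,2)
    P=np.dstack([u,np.ones((h,w))])*dep[...,None]
    return P@R.T+t
def onplane(px,C,z):
    K,D,R,t=C;u=cv2.undistortPoints(np.array(px,float).reshape(-1,1,2),K,D).reshape(-1,2)
    d=np.c_[u,np.ones(len(u))]@R.T
    return t+d*((z-t[2])/d[:,2])[:,None]
E
python3 - <<'E'
from h import *
print(arm.observe())
for n in("top","side"):
    C=cam(n);im,d=arm.get_image(n);np.savez("pics/%s0.npz"%n,im=im,d=d)
    cv2.imwrite("pics/%s0.png"%n,im[...,::-1]);print(n,C[3],C[2][:,2])
E
```

```text
{'clock': 0.0, 'joints': array([ 1.13339572,  0.4351921 ,  0.02502549,  1.57405697, -0.01156338,
        1.13401854, -0.07506872]), 'dq': array([ 0.00092438,  0.00024703,  0.00094219, -0.00027601,  0.00051224,
        0.00099908,  0.00103558]), 'joint_efforts': array([-4.69493643e-04, -6.67861319e+01,  9.84351262e-01, -3.14460719e+01,
       -6.07128488e-02,  4.28659958e-02,  9.25015524e-05]), 'position': array([ 0.20515196, -0.58995291,  0.29148023]), 'ee_rot': array([-3.09625048e+00, -5.23097891e-01,  6.97058836e-04]), 'force': array([ 0.60755089, -0.60964873,  0.92916334]), 'ft_torque': array([-0.06914869,  0.01708605,  0.04256533]), 'width': 0.999930507679584}
top [0.50235485 0.12298086 1.04443575] [ 0.09352459 -0.01661913 -0.99547825]
side [ 0.56538833 -0.50270854  0.68054515] [ 0.05941515  0.69525314 -0.71630504]
```

View pics/top0.png

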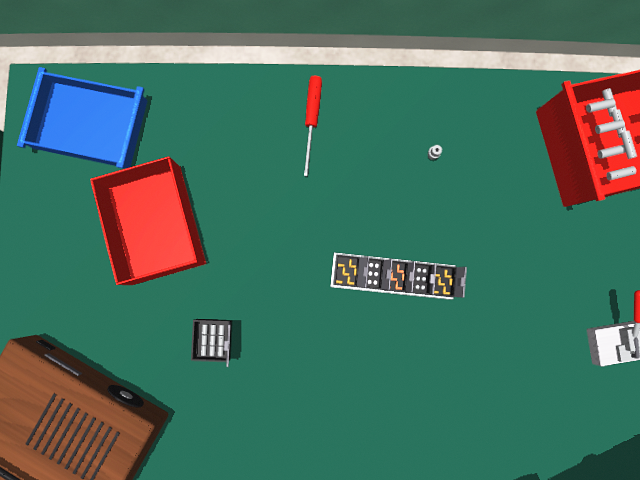

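View pics/side0.png

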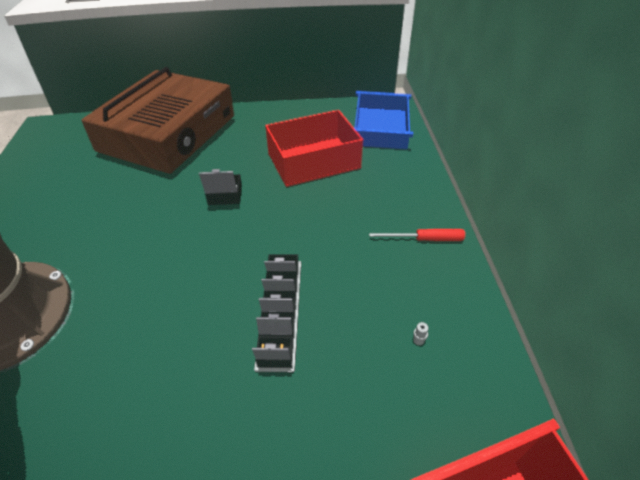

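The top view shows the row from (332,270) to (465,283), with the lids standing at the right-hand edge of each box, so the hinge end is at about (465,283). In the side view that end is nearest the camera, at (275,362). The big box is at (212,340) in the top view, well past the row's far end. Next I measure the row.

Run:
```python
from h import *
C=cam("top");f=np.load("pics/top0.npz");P=cloud(f["d"],C);im=f["im"]
sub=P[235:315,315:485].reshape(-1,3)
bench=P[360:420,300:420,2];print("bench z",np.median(bench))
q=sub[sub[:,2]>0.005];print("n",len(q),q.min(0),q.max(0))
# bar/boxes: below 0.040
b=q[(q[:,2]<0.042)]
print("low rect",cv2.minAreaRect((b[:,:2]*1000).astype(np.float32)))
# white bar border rect by colour
m=np.zeros(im.shape[:2],np.uint8);r=im[235:315,315:485].astype(int);m[235:315,315:485]=((r.min(2)>150)).astype(np.uint8)
m2=m.copy();ys,xs=np.nonzero(m);w=onplane(np.c_[xs,ys],C,0.008)
rc=cv2.minAreaRect((w[:,:2]*1000).astype(np.float32));print("white",rc);print(cv2.boxPoints(rc))
# lid points
C2=cam("side");g=np.load("pics/side0.npz");S=cloud(g["d"],C2)
s=S[245:380,245:310].reshape(-1,3)
s=s[(s[:,2]>0.005)&(s[:,2]<.12)]
print("side extents",s.min(0),s.max(0))
c,(w_,h_),a=cv2.minAreaRect((s[s[:,2]<.04][:,:2]*1000).astype(np.float32));print("side low",c,w_,h_,a)
for nm,p in(("top",q),("side",s)):
    l=p[p[:,2]>0.055];hst,e=np.histogram(l[:,1],bins=np.arange(-.16,.16,.01));print(nm,dict(zip(e.round(3).tolist(),hst.tolist())),l[:,2].max())
v=S[160:215,190:255].reshape(-1,3);v=v[(v[:,2]>.01)];print("big",v.min(0),v.max(0))
for nm,(y0,y1,x0,x1) in dict(adapter=(140,165,422,448),driver=(70,180,295,330)).items():
    p=P[y0:y1,x0:x1].reshape(-1,3);p=p[p[:,2]>.006];print(nm,p.min(0),p.max(0))
cv2.imwrite("pics/crop.png",cv2.resize(g["im"][240:385,225:330,::-1],None,fx=4,fy=4,interpolation=2))
```

```text
bench z 0.0007146235627378816
n 4695 [ 0.45214774 -0.21198091  0.00500192] [0.60498956 0.12298086 1.04443575]
low rect ((528.559326171875, -48.33738708496094), (151.27589416503906, 328.1177062988281), 0.3382064998149872)
white ((523.3543090820312, -44.30638122558594), (257.9190673828125, 66.85929107666016), 84.57025146484375)
[[ 477.87186  -169.52399 ]
 [ 544.43115  -175.85056 ]
 [ 568.8368     80.911224]
 [ 502.27747    87.23779 ]]
side extents [ 0.47913942 -0.15572066  0.0050274 ] [0.56665156 0.08341237 0.08201498]
side low (523.6367797851562, -33.8875732421875) 238.83026123046875 66.45584106445312 84.21891021728516
top {-0.16: 82, -0.15: 123, -0.14: 0, -0.13: 0, -0.12: 0, -0.11: 13, -0.1: 102, -0.09: 1, -0.08: 0, -0.07: 19, -0.06: 135, -0.05: 0, -0.04: 0, -0.03: 8, -0.02: 168, -0.01: 1, 0.0: 0, 0.01: 0, 0.02: 146, 0.03: 50, 0.04: 0, 0.05: 0, 0.06: 0, 0.07: 0, 0.08: 0, 0.09: 0, 0.1: 0, 0.11: 0, 0.12: 61, 0.13: 0, 0.14: 0} 1.0444357541121034
side {-0.16: 199, -0.15: 101, -0.14: 0, -0.13: 0, -0.12: 0, -0.11: 102, -0.1: 271, -0.09: 8, -0.08: 0, -0.07: 69, -0.06: 240, -0.05: 0, -0.04: 0, -0.03: 14, -0.02: 234, -0.01: 0, 0.0: 0, 0.01: 1, 0.02: 205, 0.03: 12, 0.04: 0, 0.05: 0, 0.06: 0, 0.07: 0, 0.08: 0, 0.09: 0, 0.1: 0, 0.11: 0, 0.12: 0, 0.13: 0, 0.14: 0} 0.0820149781783095
big [ 0.36028223 -0.50270854  0.01013291] [0.56538833 0.34492749 0.68054515]
adapter [ 0.50235485 -0.12518254  0.00606703] [0.77476998 0.12298086 1.04443575]
driver [0.50235485 0.10796362 0.00623623] [0.91698246 0.14588056 1.04443575]
```

View pics/crop.png

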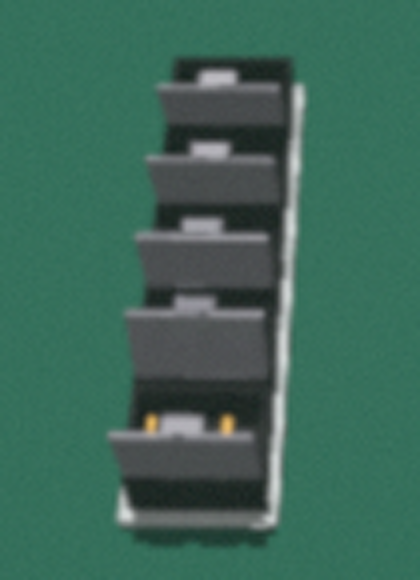

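The crop shows five lids near upright, hinged on the near side, with lid 1 leaning back. The row measures 238.8 x 66.5 mm against the nominal 238 x 66. Its centre is (0.5236, -0.0339) and it runs at 84.2°. Before crossing I check how tall things are along the way.

Run:
```python
from h import *
for n in("top","side"):
    C=cam(n);f=np.load(f"pics/{n}0.npz");P=cloud(f["d"],C)[f["d"]>0]
    k=(P[:,0]>.1)&(P[:,0]<.65)&(P[:,1]<-.2)&(P[:,1]>-.75)&(P[:,2]>.012)
    q=P[k];print(n,len(q),np.c_[q.min(0),q.max(0)].round(3).tolist() if len(q) else "")
    k=(P[:,0]>.25)&(P[:,0]<.5)&(P[:,1]>.2)&(P[:,1]<.42)&(P[:,2]>.012)&(P[:,2]<.11);q=P[k];print("big",np.c_[q.min(0),q.max(0)].round(3).tolist())
```

```text
top 2055 [[0.356, 0.499], [-0.506, -0.416], [0.012, 0.11]]
big [[0.25, 0.439], [0.262, 0.42], [0.012, 0.11]]
side 0 
big [[0.25, 0.438], [0.262, 0.42], [0.012, 0.11]]
```

Emit:
carry_out(
  plan=[
    [0,0,0,0,0],
    [3,3.9,0,-0.1,0],
    [6,7.8,0,-0.2,0],
    [9,11.7,0,-0.3,0],
    [12,15.6,0,-0.4,0],
    [15,19.5,0,-0.44,0],
    [18,23.4,0,-0.44,0],
    [21,27.3,0,-0.44,0],
    [24,31.2,0,-0.44,0],
    [27,35,0,-0.44,0],
    [30.2,39.2,0,-0.44,0],
    [30.2,39.2,0,-0.44,0],
    [30.2,39.2,-4,-0.44,0],
    [30.2,39.2,-8,-0.44,0],
    [30.2,39.2,-8,-0.44,0],
    [30.2,39.2,-8,-0.44,0],
  ],
  squeeze=10,
)

```text
clock: 1.7
position: [0.507, -0.1981, 0.2118]
ee_rot: [-3.135, 0.165, 0.002]
force: [0.2, -0.2, 1.3]
width: 0.005
```

Emit:
carry_out(
  plan=[
    [0,0,-4,0,0],
    [0,0,-8,0,0],
    [0,0,-9.4,0,0],
    [0,0,-9.4,0,0],
    [0,0,-9.4,0,0],
    [0,0,-9.4,0,0],
  ],
)

```text
clock: 2.3
position: [0.5084, -0.1986, 0.12]
ee_rot: [-3.136, 0.166, -0.003]
force: [0.1, -1.0, -0.2]
width: 0.004
```

Emit:
carry_out(
  plan=[
    [0.1,1,0,0,0],
    [0.2,2,0,0,0],
    [0.3,3,0,0,0],
    [0.4,4,0,0,0],
    [0.5,5,0,0,0],
    [0.6,6,0,0,0],
    [0.7,7,0,0,0],
    [0.8,8,0,0,0],
    [0.8,8,0,0,0],
  ],
)

```text
clock: 3.2
position: [0.5166, -0.1167, 0.12]
ee_rot: [-3.136, 0.162, -0.003]
force: [0.7, -0.1, -0.5]
width: 0.002
```

Run:
```python
from h import *
print(arm.observe()["force"],arm.observe()["position"])
im,d=arm.get_image("side");cv2.imwrite("pics/s1.png",im[100:460,100:500,::-1])
```

```text
[ 0.74704084 -0.1481374  -0.48396532] [ 0.5166327  -0.11670368  0.11997564]
```

View pics/s1.png

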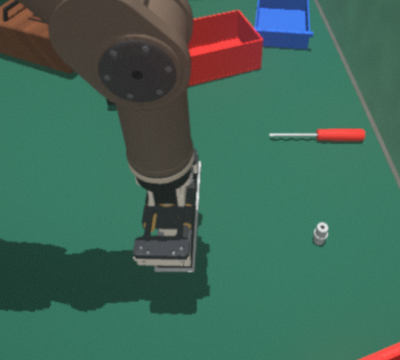

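The gripper hides the lids in this view, but nothing else has moved and the forces are under 1 N. I continue the first pass.

Emit:
carry_out(
  plan=[
    [0.1,1,0,0,0],
    [0.2,2,0,0,0],
    [0.3,3,0,0,0],
    [0.4,4,0,0,0],
    [0.5,5,0,0,0],
    [0.6,6,0,0,0],
    [0.7,7,0,0,0],
    [0.8,8,0,0,0],
    [0.9,9,0,0,0],
    [1.0,10,0,0,0],
  ],
)

```text
clock: 4.25
position: [0.5266, -0.0169, 0.12]
ee_rot: [-3.136, 0.164, -0.003]
force: [0.6, 0.2, 0.7]
width: 0.005
```

Emit:
carry_out(
  plan=[
    [0.1,1,0,0,0],
    [0.2,2,0,0,0],
    [0.3,3,0,0,0],
    [0.4,4,0,0,0],
    [0.5,5,0,0,0],
    [0.6,6,0,0,0],
    [0.7,7,0,0,0],
    [0.8,8,0,0,0],
    [0.9,9,0,0,0],
    [1.0,10,0,0,0],
    [1.1,11,0,0,0],
    [1.1,11,0,0,0],
  ],
)

```text
clock: 5.45
position: [0.5377, 0.0951, 0.1201]
ee_rot: [-3.135, 0.16, -0.004]
force: [-0.2, 0.0, 0.2]
width: 0.004
```

Run:
```python
from h import *
print(arm.observe()["force"],arm.observe()["position"])
im,d=arm.get_image("side");cv2.imwrite("pics/s2.png",cv2.resize(im[160:400,180:380,::-1],None,fx=2.5,fy=2.5))
C=cam("side");S=cloud(d,C)
u=np.array([.1007,.9949]);c=np.array([.5236,-.0339]);q=S.reshape(-1,3);r=q[:,:2]-c;s=r@u;w=r@[u[1],-u[0]]
k=(abs(w)<.024)&(q[:,2]>.01)&(q[:,2]<.1)
for a in np.arange(-.125,.12,.01):
    z=q[k&(s>=a)&(s<a+.01),2]
    if len(z):print(round(a+.005,3),len(z),np.percentile(z,[10,50,95]).round(4))
```

```text
[-0.24597142  0.04246302  0.16178175] [0.53771006 0.09510751 0.12005302]
-0.12 1 [0.0378 0.0378 0.0378]
-0.11 399 [0.0142 0.032  0.0404]
-0.1 203 [0.0397 0.0424 0.045 ]
-0.09 193 [0.0441 0.0464 0.0491]
-0.08 196 [0.048  0.0503 0.053 ]
-0.07 24 [0.0382 0.0504 0.0517]
-0.06 178 [0.0374 0.0396 0.0424]
-0.05 178 [0.0415 0.0439 0.0472]
-0.04 177 [0.0456 0.0479 0.0508]
-0.03 128 [0.0498 0.0515 0.054 ]
-0.02 48 [0.0374 0.0391 0.041 ]
-0.01 166 [0.0389 0.0415 0.0444]
-0.0 165 [0.0432 0.0457 0.0486]
0.01 158 [0.0477 0.0501 0.0527]
0.02 44 [0.0503 0.0515 0.0534]
0.03 89 [0.0379 0.04   0.0424]
0.04 150 [0.0406 0.043  0.046 ]
0.05 147 [0.0449 0.0472 0.0501]
0.06 126 [0.0491 0.051  0.0532]
0.07 1 [0.0506 0.0506 0.0506]
0.08 129 [0.0387 0.0404 0.0438]
0.09 141 [0.0423 0.045  0.0476]
0.1 131 [0.0467 0.0492 0.0522]
0.11 24 [0.0495 0.0505 0.0523]
```

View pics/s2.png

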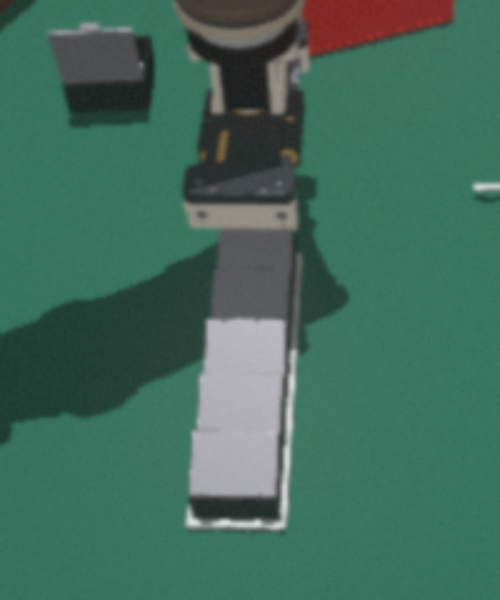

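The first pass left all five lids folded to about 0.36 rad, with free edges at about 52 mm, which agrees with a tip height of 54 mm. The row hasn't moved and the big lid is still upright. I raise, go back to the hinge end and make a lower pass.

Emit:
carry_out(
  plan=[
    [0,0,3,0,0],
    [0,0,4,0,0],
    [-0.4,-4,4,0,0],
    [-0.8,-8,4,0,0],
    [-1.2,-12,4,0,0],
    [-1.6,-16,4,0,0],
    [-2.0,-20,4,0,0],
    [-2.4,-24,4,0,0],
    [-2.8,-27,4,0,0],
    [-3.0,-29.3,4,0,0],
    [-3.0,-29.3,2,0,0],
    [-3.0,-29.3,0,0,0],
    [-3.0,-29.3,-1.4,0,0],
    [-3.0,-29.3,-1.4,0,0],
    [-3.0,-29.3,-1.4,0,0],
  ],
)

```text
clock: 7.0
position: [0.5074, -0.1994, 0.1061]
ee_rot: [-3.136, 0.162, -0.003]
force: [-0.3, 0.6, 0.7]
width: 0.005
```

Emit:
carry_out(
  plan=[
    [0.1,1,0,0,0],
    [0.2,2,0,0,0],
    [0.3,3,0,0,0],
    [0.4,4,0,0,0],
    [0.5,5,0,0,0],
    [0.6,6,0,0,0],
    [0.7,7,0,0,0],
    [0.8,8,0,0,0],
    [0.9,9,0,0,0],
  ],
)

```text
clock: 7.9
position: [0.5165, -0.1085, 0.1061]
ee_rot: [-3.136, 0.162, -0.003]
force: [-0.2, 0.5, -0.2]
width: 0.006
```

Emit:
carry_out(
  plan=[
    [0.1,1,0,0,0],
    [0.2,2,0,0,0],
    [0.3,3,0,0,0],
    [0.4,4,0,0,0],
    [0.5,5,0,0,0],
    [0.6,6,0,0,0],
    [0.7,7,0,0,0],
    [0.8,8,0,0,0],
    [0.9,9,0,0,0],
    [1.0,10,0,0,0],
    [1.1,11,0,0,0],
  ],
)

```text
clock: 9.0
position: [0.5276, 0.0023, 0.1061]
ee_rot: [-3.136, 0.162, -0.003]
force: [-0.8, -0.9, -0.1]
width: 0.008
```

Emit:
carry_out(
  plan=[
    [0.1,1,0,0,0],
    [0.2,2,0,0,0],
    [0.3,3,0,0,0],
    [0.4,4,0,0,0],
    [0.5,5,0,0,0],
    [0.6,6,0,0,0],
    [0.7,7,0,0,0],
    [0.8,8,0,0,0],
    [0.9,9,0,0,0],
    [1.0,10,0,0,0],
    [1.0,10,0,0,0],
  ],
)

```text
clock: 10.1
position: [0.5377, 0.1043, 0.1061]
ee_rot: [-3.135, 0.159, -0.003]
force: [1.0, 0.7, -0.0]
width: 0.007
```

Emit:
carry_out(
  plan=[
    [0,0,3,0,0],
    [0,0,7,0,0],
    [0,0,11,0,0],
    [-4,0,15,0,0],
    [-8,0,19,0,0],
    [-12,0,19,0,0],
    [-12,0,19,0,0],
  ],
)

```text
clock: 10.8
position: [0.4131, 0.1039, 0.2975]
ee_rot: [-3.135, 0.157, -0.003]
force: [0.3, 0.2, -0.5]
width: 0.006
```

```bash
cat > chk.py <<'E'
from h import *
import sys
for n in("side","top"):
    im,d=arm.get_image(n);C=cam(n);S=cloud(d,C)
    if n=="side":cv2.imwrite(sys.argv[1],cv2.resize(im[150:390,160:360,::-1],None,fx=2.5,fy=2.5))
    u=np.array([.1007,.9949]);c=np.array([.5236,-.0339]);q=S[d>0];r=q[:,:2]-c;s=r@u;w=r@[u[1],-u[0]]
    for i in range(5):
        h0=-.1135+.046*i;k=(abs(w)<.022)&(q[:,2]>.032)&(q[:,2]<.1)&(s>h0+.008)&(s<h0+.038)
        if k.sum()>20:
            p=np.polyfit(s[k]-h0,q[k,2],1);print(n,i+1,k.sum(),"slope",p[0].round(3),"z@edge",np.polyval(p,.0415).round(4))
    k=(abs(w)<.06)&(abs(s)<.16)&(q[:,2]>.005)&(q[:,2]<.05);print(n,"row",cv2.minAreaRect((q[k,:2]*1000).astype(np.float32)))
print(arm.observe()["clock"],arm.observe()["force"])
E
python3 chk.py pics/s3.png
```

```text
side 1 441 slope 0.032 z@edge 0.0387
side 2 397 slope 0.062 z@edge 0.0388
side 3 358 slope 0.071 z@edge 0.0392
side 4 320 slope 0.055 z@edge 0.039
side 5 283 slope 0.066 z@edge 0.0392
side row ((523.5932006835938, -33.691795349121094), (239.00453186035156, 66.79534912109375), 84.19007873535156)
top 1 368 slope 0.069 z@edge 0.0409
top 2 374 slope 0.07 z@edge 0.0411
top 3 372 slope 0.066 z@edge 0.0409
top 4 376 slope 0.065 z@edge 0.0409
top 5 379 slope 0.056 z@edge 0.0407
top row ((524.458740234375, -33.14849853515625), (315.36639404296875, 118.5961685180664), 84.8603286743164)
10.9 [ 0.07829022 -0.32833927  0.58666617]
```

View pics/s3.png

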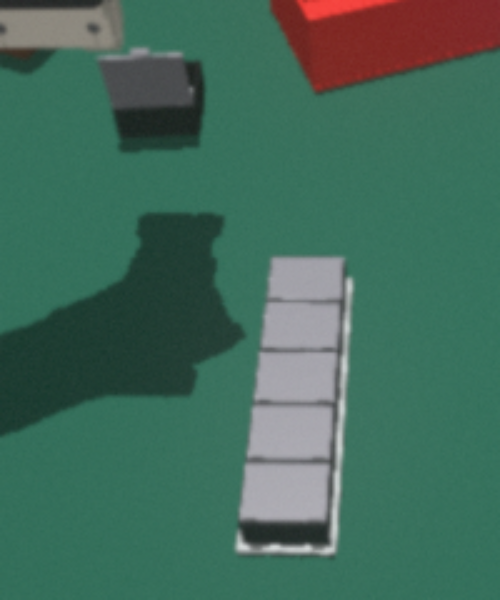

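All five lids are down to about 0.065 rad, under the 0.1 limit, and the row has moved less than 1 mm. There's plenty of time, so I make one more light pass 1.5 mm lower for margin. The tips stay about 1 mm above the shut lid tops.

Emit:
carry_out(
  plan=[
    [3,0,0,0,0],
    [6,-4,0,0,0],
    [9,-8,0,0,0],
    [9.4,-12,0,0,0],
    [9.4,-16,0,0,0],
    [9.4,-20,-2,0,0],
    [9.4,-24,-5,0,0],
    [9.4,-28,-8,0,0],
    [9.4,-30.3,-11,0,0],
    [9.4,-30.3,-15,0,0],
    [9.4,-30.3,-18,0,0],
    [9.4,-30.3,-19,0,0],
    [9.4,-30.3,-19,0,0],
    [9.4,-30.3,-19,0,0],
  ],
)

```text
clock: 12.3
position: [0.512, -0.1994, 0.1074]
ee_rot: [-3.136, 0.158, -0.007]
force: [1.5, 0.3, 0.1]
width: 0.008
```

Emit:
carry_out(
  plan=[
    [-0.5,0,-0.3,0,0],
    [-0.5,0,-0.3,0,0],
    [-0.5,0,-0.3,0,0],
  ],
)

```text
clock: 12.6
position: [0.5073, -0.1995, 0.1053]
ee_rot: [-3.136, 0.158, -0.009]
force: [-0.1, -0.7, -0.6]
width: 0.005
```

Emit:
carry_out(
  plan=[
    [0,0,-0.1,0,0],
    [0.1,1,-0.1,0,0],
    [0.2,2,-0.1,0,0],
    [0.3,3,-0.1,0,0],
    [0.4,4,-0.1,0,0],
    [0.5,5,-0.1,0,0],
    [0.6,6,-0.1,0,0],
    [0.7,7,-0.1,0,0],
    [0.8,8,-0.1,0,0],
  ],
)

```text
clock: 13.5
position: [0.5154, -0.1187, 0.1043]
ee_rot: [-3.136, 0.158, -0.009]
force: [0.0, -0.2, 0.4]
width: 0.008
```

Emit:
carry_out(
  plan=[
    [0.1,1,0,0,0],
    [0.2,2,0,0,0],
    [0.3,3,0,0,0],
    [0.4,4,0,0,0],
    [0.5,5,0,0,0],
    [0.6,6,0,0,0],
    [0.7,7,0,0,0],
    [0.8,8,0,0,0],
    [0.9,9,0,0,0],
    [1.0,10,0,0,0],
    [1.1,11,0,0,0],
  ],
)

```text
clock: 14.6
position: [0.5265, -0.0078, 0.1043]
ee_rot: [-3.136, 0.158, -0.009]
force: [-0.1, -0.1, -0.7]
width: 0.005
```

Emit:
carry_out(
  plan=[
    [0.1,1,0,0,0],
    [0.2,2,0,0,0],
    [0.3,3,0,0,0],
    [0.4,4,0,0,0],
    [0.5,5,0,0,0],
    [0.6,6,0,0,0],
    [0.7,7,0,0,0],
    [0.8,8,0,0,0],
    [0.9,9,0,0,0],
    [1.0,10,0,0,0],
    [1.1,11,0,0,0],
    [1.1,11,0,0,0],
  ],
)

```text
clock: 15.8
position: [0.5376, 0.1042, 0.1043]
ee_rot: [-3.135, 0.155, -0.009]
force: [0.2, 0.5, -0.3]
width: 0.003
```

Emit:
carry_out(
  plan=[
    [0,0,3,0,0],
    [0,0,7,0,0],
    [0,0,11,0,0],
    [-4,0,15,0,0],
    [-8,0,19,0,0],
    [-12,0,19,0,0],
    [-12,0,19,0,0],
    [-12,0,19,0,0],
  ],
)

```text
clock: 16.6
position: [0.4169, 0.1039, 0.295]
ee_rot: [-3.134, 0.154, -0.012]
force: [0.7, 0.2, -0.6]
width: 0.006
```

```bash
python3 chk.py pics/s4.png
```

```text
side 1 437 slope 0.008 z@edge 0.0375
side 2 390 slope 0.03 z@edge 0.0374
side 3 340 slope 0.027 z@edge 0.0374
side 4 312 slope 0.035 z@edge 0.0378
side 5 274 slope 0.007 z@edge 0.0373
side row ((523.3045043945312, -34.23461151123047), (238.68519592285156, 66.71894836425781), 84.39653015136719)
top 1 373 slope 0.017 z@edge 0.0391
top 2 373 slope 0.015 z@edge 0.0389
top 3 374 slope 0.028 z@edge 0.0393
top 4 380 slope 0.022 z@edge 0.0391
top 5 379 slope 0.024 z@edge 0.039
top row ((523.1978149414062, -35.81352233886719), (310.1808166503906, 118.71712493896484), 84.78272247314453)
16.7 [-0.21052974  0.18757717 -0.4606655 ]
```

View pics/s4.png

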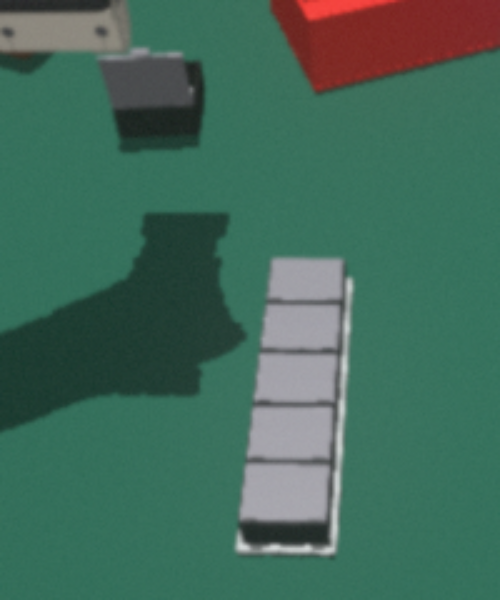

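The view shows all five lids flat, at about 0.02 rad. The row is in place, the big lid at about (145,80) is upright, and the arm is clear, so I hand in.

```bash
python3 -c "
from cell import arm
print(arm.sign_off())"
```

```text
the job is handed in; nothing more can be done
None
```

All five lids of the row are shut, and I handed the job in at about 16.7 s of the 38 s allowed; the sign-off gives no verdict.

I ran the closed fingertips from the hinge end to the far end three times. Tip heights were about 54, 40 and 38 mm above the bench, so the lids folded in order and then lay flat.

- **Lids:** they measured about 0.01–0.035 rad in both cameras. The top camera put the lid edges about 1.5 mm higher than the side camera, within the stated 2 mm calibration.
- **Row:** by the side camera it moved less than 1 mm, within the measurement noise. The top camera's outline of the row took in stray points (about 310 x 119 mm), so I did not use it.
- **Force:** wrist force readings stayed around 1.5 N or less. They were read only at the end of each move, so a brief higher peak between readings would not show.
- **Other objects:** the larger box's lid looked upright in the last picture, and the arm was clear of everything. The last picture did not show the adapter or the screwdriver. Their positions were not re-measured, nor was the bin's, but no move went near them.

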